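# Seat the reader's battery cap and present the notched tea-sample slide label up

## Robot

A 6-joint arm with a two-finger parallel gripper is mounted at the origin on a cart in front of the work surface, level with it; the furniture and walls round the work are solid. World frame = base frame: x ahead of the robot, y to its left, z up, the work surface at z = 0. Lengths are in m, angles in rad, forces in N, time in s.
With the tool pointing down it reaches from about 0.25 to 0.725 m from the base axis. Payload 4 kg.
Tool frame: the origin (TCP) lies midway between the tips of the shut fingers; the grasp point (between the pads) lies behind it (tcp_to_grasp is the z of the grasp point in the tool frame, in m); z points along the fingers, y is the line along which they close (so a half turn about z gives the same grasp; the last joint's range is limited). The gripper opens to 85 mm and grips with 20 to 120 N. Pads are 22 mm wide; open, the fingers measure 114 mm over their backs; the gripper's body (76 mm by 85 mm) begins 54 mm behind the grasp point. The pads swing forward as they close: fully open they stand 13 mm farther back than shut.
Start: joints at [1.211, 0.241, 0.005, 1.335, 0, 1.571], TCP at [0.176, 0.468, 0.231] pointing down, gripper open.
Joint ranges: [-2.72, 2.72], [-1.05, 1.87], [-1.09, 1.28], [-1.99, 2.15], [-1.42, 1.44], [-3.14, 3.14]. Speed limits (rad/s): [2.79, 2.79, 3.14, 3.14, 3.14, 3.14].

## Interface

Orientations are given as a rotation vector (axis times angle).
In Python, from bench import * gives the robot as it stands. The module is installed in compiled form; this text tells all that it offers.
- The arm moves only by the shell command python3 -m creep 'ROWS'. ROWS is text: rows parted by semicolons, each of 7 numbers parted by spaces: the shift along the tool's x, y, z in m, then the turn, a rotation vector about the tool's x, y, z in degrees, then the opening in per cent of the stroke, from 0 (shut) to 100 (fully open). A call has 1 to 12 rows; each row shifts and turns the commanded pose from where the row before left it, along the tool's axes as they then stand; what a row does not reach is not made up. A row lasts 1/12 s, in which the tool goes at most 41.7 mm and 7.16 degrees, less where a joint would pass 70% of its speed; a pose out of reach is approached as far as the arm can. A call with a gripper value outside its range is refused whole. The fingers move at their own pace and stop on an object; the grip force is fixed at half the most. Time passes only in rows, so rows that do not move let the fingers close. It gives the time, the measured TCP pose, the force, the opening and the grip force at its end, in the units of the state.
- observe(): the state, without advancing time (a new reading comes with each control period).
- camera(name): name is "side" or "top" or "wrist"; returns (picture, depth): 400x640x3 uint8, red, green, blue; 400x640 float32, m along the optical axis (not along the pixel's ray), 0 where there is no reading.
- camera_params(name): a dict with "camera_matrix" (3x3 intrinsics, pixels), "R" (3x3) and "t" (3): a world point X has camera coordinates R X + t; the wrist camera has in their place "tool_from_camera" (4x4, takes a point from camera to tool coordinates, whose origin is the TCP and whose axes are the flange's). Camera axes: x right, y down, z forward; pixel columns grow to the right and rows downward; lengths in m; the calibration is good to about 2 mm. A picture is of the moment at which its call begins: read the wrist's pose just before it. camera_params takes no time and is no camera call.
- sign_off(): hands the job in; it is judged then, once.
The state is a dict: "time_s": time; "joint_pos": joint angles; "qvel": joint speeds; "joint_torque": joint torques, N m; "tcp_pos": TCP position; "tcp_rot": TCP orientation; "force": force on the tool from outside, world axes, zero at the start; "wrist_torque": the same for the moment, N m; "gripper_width": finger opening in m; "finger_force": force on a finger pad.
Only numpy, scipy, OpenCV 4.12 (cv2) and the standard library are available. Lean on these libraries where they do the work, as an engineer would, in place of code of your own. Each camera call takes 0.05 s, during which the arm holds its last target. There are 200 camera calls.

## Task

First push the orange battery cap of the code reader down until it is fully home. Then take the sample slide that has the small corner notch out of the rack by its frosted end, gripping only between label and notched end so that no finger touches the yellow label or the clear window, and hold it over the middle of the reader's round pad, label about 15 cm above the table, with the slide's long edges level and its label face tipped up about 45 degrees (or flatter). Finish while still holding it there, still and clear of everything; leave the spare slide, the label roll, the glue stick and the foil pouch where they are.

Things in the scene. Friction and masses are not known exactly. Their poses are not given: they have to be found in the camera images.
- slide: Sample slide, stiff plate 130 x 6 x 56 mm, 50 g, on a long edge in a rack slot. Origin: middle of its lower edge. x: along its length to the frosted end; z: up its height; y: normal of the label face. Frosted x = -5 to 65 mm, else clear. Notch: 12 mm square step cut from the top corner of the frosted end. Seen with the notch at top left, the label faces you. Allowed grip zone x = 25 to 65 mm.
- slide_window: The part of the slide that fingers must not touch, on both faces: clear window with a brown tea spot (x = -65 to -5 mm in the slide's frame) and the label section (x = -5 to 25 mm). Origin and axes as the slide, rigidly part of it.
- label (a point): Middle of the yellow label with black bars (26 x 34 mm), on the slide's +y face only, at (10, 3, 37) mm in the slide's frame. Axes as the slide.
- grip (a point): Middle of the place to grip, at (43, 0, 40) mm in the slide's frame, 16 mm below the upper edge; axes as the slide. Pinch across y (6 mm).
- spare: Spare slide, clear all over, no notch and no label, same size, standing in the other slot of the rack. Origin: middle of its lower edge. Must stay there.
- rack: Fixed pale wooden rack 170 x 150 x 24 mm with two slots along its x, 70 mm apart (at y = +35 and -35 mm), each 134 x 7.5 mm, 18 mm deep, so a slide stands 38 mm out of it. Origin: centre of its underside on the table; may be turned any way.
- reader: Fixed code reader: grey base 180 x 200 mm, top 18 mm above the table; origin: centre of its underside. Round black pad (72 mm, white rim) at (-30, -40) mm; behind it at (70, -40) mm a 16 mm mast with a black head (70 mm wide, top about 335 mm above the table, reaching forward to x = 30 mm). x points from pad to mast. Battery cap at (-40, 68) mm.
- reading_point (a point): Point 170 mm above the table, straight above the middle of the reader's pad.
- cap (a joint): Orange battery cap, a 40 mm round pushed straight down into a black collar (52 mm across, rim 28 mm above the table): 0 = fully proud, 0.008 m = fully home at a hard stop. About 6 N of friction; it stays where it is left.
- cap_top (a point): Centre of the cap's flat top, 52 mm above the table when proud, 44 mm when home. Moves with the cap.
- roll: Loose white label roll, 90 mm across, 40 mm high, behind the work. Origin under its centre.
- glue: Loose red and white glue stick standing upright, 25 mm thick, 95 mm high. Origin under its centre.
- pouch: Loose foil pouch 100 x 62 x 25 mm lying left of the rack. Origin under its centre.
Things that resemble listed ones, but are neither listed nor needed, are in the scene too. Leave any red look-alike of the slide alone.

How it is judged:
By the outcome, as a careful person would: the job done as asked, in the order asked, and still so for the second after the job is handed in, while the arm keeps its last pose, push and grip.
It also fails if it takes over 51 s, if anything falls off the work surface, if the arm or the gripper's body presses on something with over 40 N, if the wrist force passes 120 N, or if a joint passes its speed limit or range.

## Working session

There is one attempt and no reset: what is moved stays moved. The work goes in short steps, Python scripts to look and compute and a shell command to move; the robot and the scene stay as the last step left them, time stands still between calls to the robot, and variables do not carry over. Pictures are saved under pics/ and viewed, at most 10 in all, crops included, and the job is handed in when it is done.

```bash
mkdir -p pics; cat > h.py <<'E'
from bench import *
import numpy as np, cv2
from scipy.spatial.transform import Rotation as Ro
def P(name):
    p=camera_params(name); return p
def ray_plane(name,u,v,z,R=None,t=None):
    p=camera_params(name);K=np.array(p["camera_matrix"])
    if R is None:R=np.array(p["R"]);t=np.array(p["t"])
    c=-R.T@t; d=R.T@np.linalg.inv(K)@np.array([u,v,1.0])
    return c+d*(z-c[2])/d[2]
def wristRt(s):
    T=np.eye(4);T[:3,:3]=Ro.from_rotvec(s["tcp_rot"]).as_matrix();T[:3,3]=s["tcp_pos"]
    M=np.linalg.inv(T@np.array(camera_params("wrist")["tool_from_camera"]))
    return M[:3,:3],M[:3,3]
def cloud(name,depth,s=None):
    p=camera_params(name);K=np.array(p["camera_matrix"])
    R,t=(wristRt(s) if name=="wrist" else (np.array(p["R"]),np.array(p["t"])))
    v,u=np.mgrid[:400,:640]
    X=np.stack([(u-K[0,2])/K[0,0]*depth,(v-K[1,2])/K[1,1]*depth,depth],-1)
    return (X-t)@R
E
python3 - <<'E'
from h import *
s=observe();print(s)
for n in("top","side"):
    im,d=camera(n);cv2.imwrite(f"pics/{n}0.png",im[...,::-1]);np.savez(f"{n}0.npz",im=im,d=d);p=P(n);print(n,np.array(p["camera_matrix"]).round(1).tolist(),(-np.array(p["R"]).T@p["t"]).round(3),np.array(p["R"]).round(2).tolist())
E
```

```text
{'time_s': 0.0, 'joint_pos': array([ 1.21100376e+00,  2.41407880e-01,  3.72211686e-03,  1.33519253e+00,
       -1.53688988e-05,  1.57077139e+00]), 'qvel': array([ 0.00087134,  0.00033165, -0.00127806,  0.00052826,  0.00013816,
        0.0017694 ]), 'joint_torque': array([ 6.68628072e-04, -3.72314751e+01,  2.52409691e+01,  1.70680799e-02,
        9.07633307e-06,  1.19352837e-06]), 'tcp_pos': array([0.17582246, 0.46739326, 0.23041469]), 'tcp_rot': array([-0.56201461, -3.09054816,  0.00322152]), 'force': array([ 1.06744657,  0.45237746, -0.18359772]), 'wrist_torque': array([0.01010703, 0.05792013, 0.00578563]), 'finger_force': 0.0, 'gripper_width': 0.08551163929064251}
top [[509.2, 0.0, 323.5], [0.0, 509.2, 201.2], [0.0, 0.0, 1.0]] [0.203 0.076 1.938] [[0.03, -1.0, 0.0], [-0.98, -0.03, -0.21], [0.21, 0.0, -0.98]]
side [[361.4, 0.0, 324.1], [0.0, 361.4, 199.4], [0.0, 0.0, 1.0]] [0.512 0.988 0.684] [[-1.0, -0.08, 0.0], [-0.04, 0.52, -0.85], [0.06, -0.85, -0.52]]
```

View pics/top0.png

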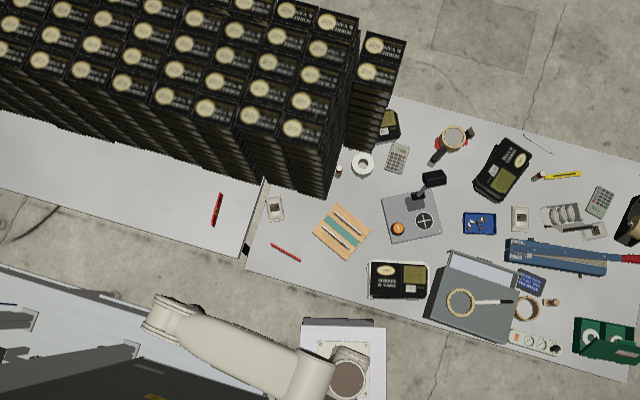

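View pics/side0.png

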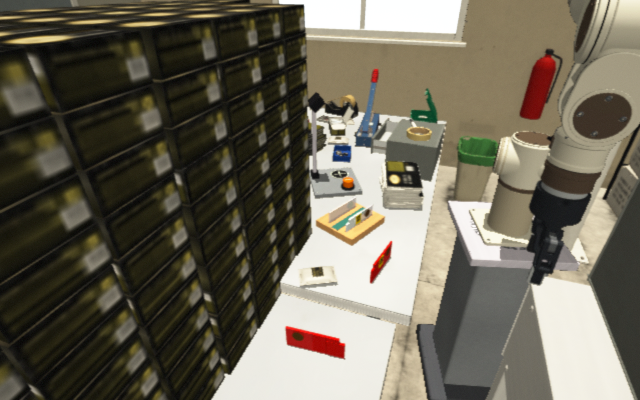

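The top view shows the rack near (342,231), the reader near (412,216) with its orange cap at (398,228) and pad at (424,221), the pouch at (275,208), and the roll and glue at (362,163) and (339,170). The side view shows the rack at (350,220) with both slides standing in it. There are red look-alikes at (380,262) and (315,342), and a tall stack of boxes at the left.

```bash
python3 - <<'E'
from h import *
a=np.load("top0.npz");b=np.load("side0.npz")
C=cloud("top",a["d"])
for n,u,v,z in[("cap",398,228,.052),("pad",424,221,.018),("rack",342,231,.024),("roll",362,163,.04),("mast",432,180,.335)]:
    print(n,ray_plane("top",u,v,z).round(3),C[v,u].round(3))
hsv=cv2.cvtColor(a["im"],cv2.COLOR_RGB2HSV)
m=((hsv[...,0]>5)&(hsv[...,0]<17)&(hsv[...,1]>150)).astype(np.uint8)
m[:210]=0;m[245:]=0;m[:,:385]=0;m[:,415:]=0
ys,xs=np.nonzero(m);print("cap px",xs.mean(),ys.mean(),len(xs),ray_plane("top",xs.mean(),ys.mean(),.05).round(4))
t=cv2.resize(a["im"][185:265,305:455],(800,427),interpolation=cv2.INTER_CUBIC)
sd=cv2.resize(b["im"][160:250,290:400],(640,524),interpolation=cv2.INTER_CUBIC)[:,:]
cv2.imwrite("pics/topc.png",t[...,::-1]);cv2.imwrite("pics/sidec.png",sd[...,::-1])
E
```

```text
cap [ 0.514 -0.197  0.052] [ 0.515 -0.197  0.047]
pad [ 0.549 -0.301  0.018] [ 0.55  -0.302  0.016]
rack [0.502 0.012 0.024] [0.501 0.012 0.029]
roll [ 0.767 -0.06   0.04 ] [ 0.778 -0.063  0.005]
mast [ 0.628 -0.267  0.335] [ 0.627 -0.266  0.338]
cap px 397.3222222222222 228.04444444444445 90 [ 0.5142 -0.1945  0.05  ]
```

View pics/topc.png

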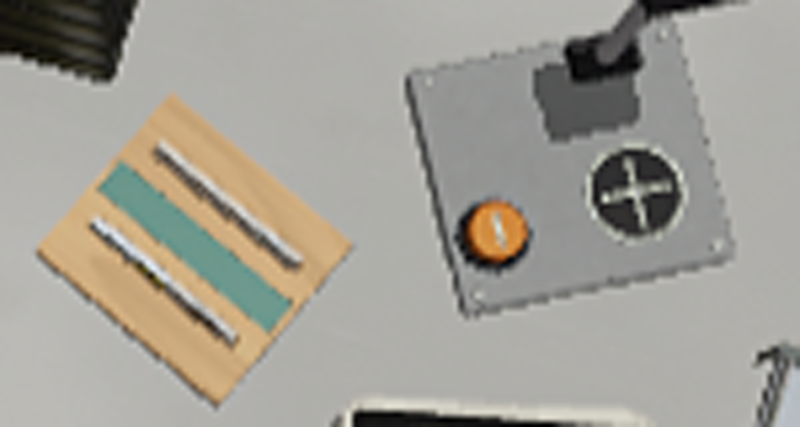

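View pics/sidec.png

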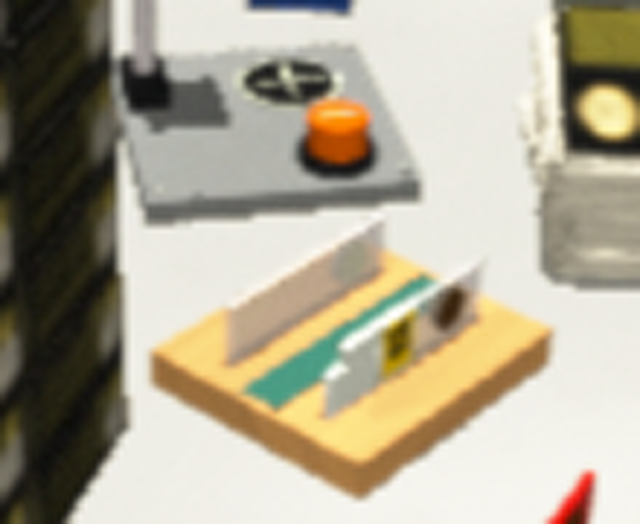

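Close up, the notched slide is in the slot nearer the robot and its label faces the robot's front left. Its top edge runs from (95,220) at the frosted end to (235,342) in the crop. The spare is in the far slot. Next I'll get the geometry and the first move.

```bash
cat >> h.py <<'E'
def go(target,s=None):
    s=s or observe();R=Ro.from_rotvec(s["tcp_rot"]).as_matrix()
    return (R.T@(np.array(target)-s["tcp_pos"])).round(4)
E
python3 - <<'E'
from h import *
a=np.load("top0.npz")
for u,v in[(322.8,226.2),(349.1,249)]: print(ray_plane("top",u,v,.062).round(3))
print("wrist cam",np.array(camera_params("wrist")["tool_from_camera"]).round(3).tolist(),camera_params("wrist")["camera_matrix"])
for n in("top","side"):
    C=cloud(n,np.load(n+"0.npz")["d"]).reshape(-1,3)
    for x in np.arange(.45,.95,.05):
        k=(abs(C[:,0]-x)<.025)&(C[:,2]>.12)&(C[:,1]<.6)&(C[:,1]>-.2)
        print(n,x.round(2),k.sum(),C[k][:,1].min().round(3) if k.any() else "",C[k][:,1].max().round(3) if k.any() else "",C[k][:,2].max().round(2) if k.any() else "")
s=observe();print(Ro.from_rotvec(s["tcp_rot"]).as_matrix().round(3).tolist(),go([.44,.0,.28]))
print({k:v for k,v in s.items() if 'grasp' in k})
import bench;print([x for x in dir(bench) if not x.startswith('_')], getattr(bench,'tcp_to_grasp',None))
E
```

```text
[0.512 0.085 0.062]
[ 0.429 -0.014  0.062]
wrist cam [[-0.001, -0.962, -0.271, 0.068], [1.0, -0.001, -0.0, -0.001], [-0.0, -0.271, 0.962, -0.143], [0.0, 0.0, 0.0, 1.0]] [[338.50400584   0.         324.07751093]
 [  0.         338.50400584 203.45739227]
 [  0.           0.           1.        ]]
top 0.45 0   
top 0.5 0   
top 0.55 0   
top 0.6 104 0.083 0.108 0.64
top 0.65 3541 0.07 0.352 0.65
top 0.7 5649 0.056 0.522 0.65
top 0.75 4485 0.043 0.6 0.65
top 0.8 5775 -0.103 0.6 0.65
top 0.85 4664 -0.118 0.6 0.65
top 0.9 4348 -0.132 0.6 0.65
side 0.45 0   
side 0.5 0   
side 0.55 0   
side 0.6 470 0.084 0.117 0.64
side 0.65 8938 0.096 0.364 0.64
side 0.7 19188 0.075 0.536 0.64
side 0.75 14325 0.075 0.6 0.64
side 0.8 1114 -0.097 0.598 0.64
side 0.85 1111 -0.056 0.6 0.64
side 0.9 956 -0.069 0.599 0.64
[[-0.936, 0.352, -0.001], [0.352, 0.936, -0.002], [-0.0, -0.002, -1.0]] [-0.4118 -0.3446 -0.0488]
{}
['PlanningError', 'camera', 'camera_params', 'observe', 'sign_off', 'tcp_to_grasp'] -0.0187
```

```bash
python3 -m creep '-.0276 -.0164 -.001 0 0 0 100;-.0276 -.0164 -.001 0 0 0 100;-.0276 -.0164 -.001 0 0 0 100;-.0276 -.0164 -.001 0 0 0 100;-.0276 -.0164 -.001 0 0 0 100;-.0276 -.0164 -.001 0 0 0 100;-.0276 -.0164 -.001 0 0 0 100;-.0276 -.0164 -.001 0 0 0 100;-.0276 -.0164 -.001 0 0 0 100'
python3 -m creep '-.0276 -.0164 -.001 0 0 0 100;-.0276 -.0164 -.001 0 0 0 100;-.0276 -.0164 -.001 0 0 0 100;-.0276 -.0164 -.001 0 0 0 100;-.0276 -.0164 -.001 0 0 0 100;-.0276 -.0164 -.001 0 0 0 100;-.0276 -.0164 -.001 0 0 0 100;-.0276 -.0164 -.001 0 0 0 100;-.0276 -.0164 -.001 0 0 0 100;0 0 0 0 0 0 100;0 0 0 0 0 0 100'
python3 - <<'E'
from h import *
s=observe();im,d=camera("wrist");cv2.imwrite("pics/w1.png",im[...,::-1]);np.savez("w1.npz",im=im,d=d,p=s["tcp_pos"],r=s["tcp_rot"]);print(s["joint_pos"].round(3),s["qvel"].round(3))
E
```

```text
time_s: 0.85
tcp_pos: [0.357, 0.2408, 0.2401]
tcp_rot: [-0.562, -3.09, 0.001]
force: [0.8, 0.1, -1.3]
gripper_width: 0.0854
finger_force: 0.0
time_s: 1.77
tcp_pos: [0.5373, 0.0154, 0.2482]
tcp_rot: [-0.566, -3.088, 0.0]
force: [-1.1, -0.1, 0.1]
gripper_width: 0.0852
finger_force: 0.0
[0.029 0.311 0.144 1.406 0.    0.391] [ 0.041 -0.026 -0.031  0.008  0.009  0.003]
```

View pics/w1.png

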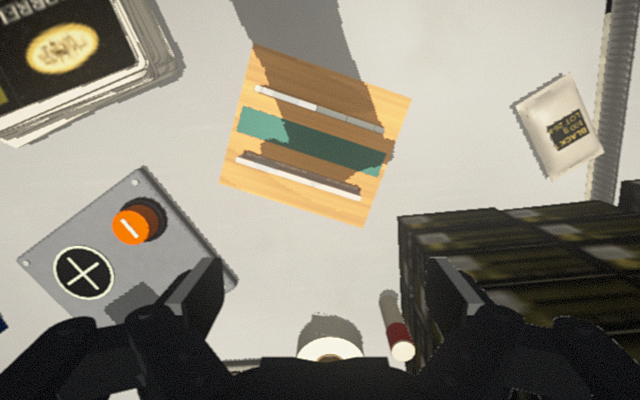

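The wrist view shows the notched slide's top edge from about (257,88) to (382,130), the cap at (130,227), and the pad at (84,273).

```bash
python3 - <<'E'
from h import *
w=np.load("w1.npz");s={"tcp_pos":w["p"],"tcp_rot":w["r"]};R,t=wristRt(s)
hsv=cv2.cvtColor(w["im"],cv2.COLOR_RGB2HSV)
f=lambda u,v,z:ray_plane("wrist",u,v,z,R,t)
for n,m in(("cap",(hsv[...,0]>5)&(hsv[...,0]<14)&(hsv[...,1]>215)&(hsv[...,2]>200)),):
    m=m.copy();m[:,:100]=0;m[:,170:]=0;m[:190]=0;m[260:]=0
    c=max(cv2.findContours(m.astype(np.uint8),cv2.RETR_EXTERNAL,cv2.CHAIN_APPROX_NONE)[0],key=cv2.contourArea)
    e=cv2.minAreaRect(c);print(n,e,f(*e[0],.052).round(4))
# white pad rim
print("pad",f(84,273,.018).round(4))
C=cloud("wrist",w["d"],s)
k=(C[...,2]>.045)&(C[...,2]<.075);k[:60]=0;k[215:]=0;k[:,:225]=0;k[:,410:]=0
n,l,st,ce=cv2.connectedComponentsWithStats(k.astype(np.uint8))
for i in range(1,n):
    if st[i,4]<40: continue
    q=C[l==i];c=q.mean(0);u,sv,vt=np.linalg.svd(q[:,:2]-c[:2],full_matrices=False);p=(q[:,:2]-c[:2])@vt[0]
    print(st[i],c.round(4),vt[0].round(3),p.min().round(4),p.max().round(4), "mid",(c[:2]+vt[0]*(p.min()+p.max())/2).round(4),np.median(q[:,2]).round(4))
for u,v in[(257,88),(382,130)]:print(f(u,v,.062).round(4))
for u,v in[(250,43),(411,97),(220,183),(362,227)]:print("rk",f(u,v,.024).round(4))
print("togo cap",go([.514,-.196,.12]))
E
```

```text
cap ((137.0, 243.0), (0.0, 0.0), 0.0) [ 0.5321 -0.199   0.052 ]
pad [ 0.5495 -0.3024  0.018 ]
[255  85 130  49 912] [0.4723 0.0343 0.0611] [0.63  0.777] -0.0625 0.0671 mid [0.4737 0.0361] 0.062
[ 236  155  126   47 1192] [ 0.5263 -0.0084  0.059 ] [0.63  0.777] -0.0637 0.0658 mid [ 0.5269 -0.0076] 0.0615
[ 0.4345 -0.0126  0.062 ]
[0.5116 0.0832 0.062 ]
rk [ 0.3887 -0.0078  0.024 ]
rk [0.4948 0.1269 0.024 ]
rk [ 0.5067 -0.0973  0.024 ]
rk [0.6115 0.0328 0.024 ]
togo cap [-0.0541 -0.2067  0.1284]
```

```bash
python3 -m creep '-.0077 -.0295 0 0 0 0 0;-.0077 -.0295 0 0 0 0 0;-.0077 -.0295 0 0 0 0 0;-.0077 -.0295 .01 0 0 0 0;-.0077 -.0295 .02 0 0 0 0;-.0077 -.0295 .025 0 0 0 0;-.0079 -.0297 .025 0 0 0 0;0 0 .03 0 0 0 0;0 0 .03 0 0 0 0;0 0 .03 0 0 0 0;0 0 .01 0 0 0 0;0 0 0 0 0 0 0'
python3 -c "
from h import *
print(go([.514,-.197,.052]))"
```

```text
time_s: 2.82
tcp_pos: [0.5121, -0.1935, 0.0665]
tcp_rot: [-0.558, -3.084, -0.002]
force: [-0.0, 0.6, 0.2]
gripper_width: 0.0001
finger_force: 0.0
[-0.0031 -0.0026  0.0145]
```

```bash
python3 -m creep '-.0025 -.0025 .010 0 0 0 0;0 0 .004 0 0 0 0;0 0 .003 0 0 0 0;0 0 .003 0 0 0 0;0 0 .002 0 0 0 0;0 0 .001 0 0 0 0;0 0 0 0 0 0 0'
python3 -m creep '0 0 .001 0 0 0 0;0 0 .001 0 0 0 0;0 0 0 0 0 0 0'
```

```text
time_s: 3.4
tcp_pos: [0.5175, -0.1992, 0.0476]
tcp_rot: [0.561, 3.088, -0.0]
force: [-0.7, 0.9, 4.3]
gripper_width: 0.0001
finger_force: 2.1
time_s: 3.65
tcp_pos: [0.5175, -0.1992, 0.0456]
tcp_rot: [0.562, 3.088, -0.0]
force: [-0.6, 0.8, 4.6]
gripper_width: -0.0002
finger_force: 2.3
```

```bash
python3 -m creep '0 0 .001 0 0 0 0;0 0 .001 0 0 0 0;0 0 0 0 0 0 0;0 0 0 0 0 0 0'
python3 -m creep '0 0 .001 0 0 0 0;0 0 .001 0 0 0 0;0 0 0 0 0 0 0;0 0 0 0 0 0 0'
```

```text
time_s: 3.98
tcp_pos: [0.5175, -0.1992, 0.044]
tcp_rot: [0.561, 3.088, -0.0]
force: [-1.6, 0.7, 7.8]
gripper_width: -0.0001
finger_force: 3.8
time_s: 4.32
tcp_pos: [0.5176, -0.1992, 0.0439]
tcp_rot: [0.561, 3.087, -0.001]
force: [-4.1, 1.5, 18.8]
gripper_width: 0.0004
finger_force: 9.4
```

```bash
python3 -m creep '0 0 -.01 0 0 0 0;0 0 -.025 0 0 0 0;0 0 -.03 0 0 0 0;0 0 -.03 0 0 0 0;0 0 -.03 0 0 -5 40;0 0 0 0 0 -6.5 40;0 0 0 0 0 -6.5 40;0 0 0 0 0 -6.5 40;0 0 0 0 0 -6.5 40;0 0 0 0 0 -6.5 40;0 0 0 0 0 -6.5 40;0 0 0 0 0 -6.5 40'
python3 -m creep '0 0 0 0 0 -6.5 40;0 0 0 0 0 -6.5 40;0 0 0 0 0 -6.5 40;0 0 0 0 0 0 40;0 0 0 0 0 0 40'
python3 -c "
from h import *
s=observe();R=Ro.from_rotvec(s['tcp_rot']).as_matrix();print(R.round(3).tolist(),s['joint_pos'].round(2));print(np.degrees(np.arctan2(R[1,1],R[0,1])),go([.4988,.0679,.13]))"
```

```text
time_s: 5.32
tcp_pos: [0.5163, -0.1991, 0.1654]
tcp_rot: [0.818, -3.033, 0.0]
force: [0.4, -0.1, 0.3]
gripper_width: 0.0343
finger_force: 0.0
time_s: 5.73
tcp_pos: [0.5164, -0.199, 0.1654]
tcp_rot: [1.308, -2.856, 0.0]
force: [-0.7, 0.3, 0.4]
gripper_width: 0.0344
finger_force: 0.0
[[-0.653, -0.757, -0.0], [-0.757, 0.653, -0.0], [0.0, -0.0, -1.0]] [-0.37  0.38  0.03  1.22 -0.   -1.23]
139.2172108971966 [-0.1906  0.1876  0.0353]
```

```bash
python3 -m creep '-.0238 .0234 0 0 0 0 40;-.0238 .0234 0 0 0 0 40;-.0238 .0234 0 0 0 0 40;-.0238 .0234 0 0 0 0 40;-.0238 .0234 .01 0 0 0 40;-.0238 .0234 .01 0 0 0 40;-.0238 .0234 .01 0 0 0 40;-.024 .0236 .005 0 0 0 40;0 0 0 0 0 -1.8 40;0 0 0 0 0 0 40;0 0 0 0 0 0 40'
python3 - <<'E'
from h import *
s=observe();im,d=camera("wrist");cv2.imwrite("pics/w2.png",im[...,::-1]);np.savez("w2.npz",im=im,d=d,p=s["tcp_pos"],r=s["tcp_rot"])
C=cloud("wrist",d,s);k=(C[...,2]>.045)&(C[...,2]<.075)&(np.hypot(C[...,0]-.473,C[...,1]-.036)<.085)
n,l,st,ce=cv2.connectedComponentsWithStats(k.astype(np.uint8))
for i in range(1,n):
    if st[i,4]<60: continue
    q=C[l==i];q=q[q[:,2]>.058] if (C[l==i][:,2]>.058).sum()>30 else q;c=q.mean(0);vt=np.linalg.svd(q[:,:2]-c[:2],full_matrices=False)[2];p=(q[:,:2]-c[:2])@vt[0]
    print(st[i],c.round(4),vt[0].round(3),(c[:2]+vt[0]*p.min()).round(4),(c[:2]+vt[0]*p.max()).round(4))
print(go([.4988,.0679,.030]),s["tcp_rot"])
E
```

```text
time_s: 6.65
tcp_pos: [0.4983, 0.0679, 0.1304]
tcp_rot: [1.355, -2.834, 0.001]
force: [0.3, 0.0, -0.5]
gripper_width: 0.0346
finger_force: 0.0
[ 320   43   11  202 1995] [0.4673 0.0283 0.0621] [0.63  0.777] [ 0.4326 -0.0145] [0.5068 0.077 ]
[ 202   67   29  166 2715] [ 0.525  -0.0105  0.0617] [0.631 0.776] [ 0.4944 -0.0481] [0.5593 0.0318]
[-7.000e-04  1.000e-04  1.005e-01] [ 1.35496301e+00 -2.83432420e+00  6.52248869e-04]
```

View pics/w2.png

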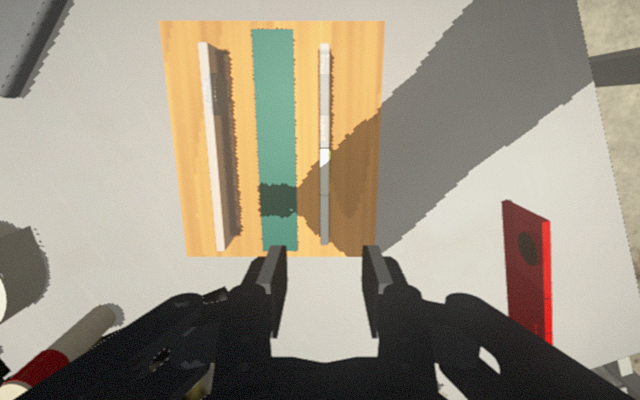

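The slide's top edge runs down column 323 (rows 45–245), centred between the fingers and parallel to them. Now I'll go down and close.

```bash
python3 -m creep '-.0007 .0005 .02 0 0 0 40;0 0 .025 0 0 0 40;0 0 .025 0 0 0 40;0 0 .02 0 0 0 40;0 0 .01 0 0 0 40;0 0 0 0 0 0 40;0 0 0 0 0 0 40'
python3 -m creep '0 0 0 0 0 0 20;0 0 0 0 0 0 0;0 0 0 0 0 0 0;0 0 0 0 0 0 0;0 0 0 0 0 0 0;0 0 0 0 0 0 0'
```

```text
time_s: 7.28
tcp_pos: [0.4985, 0.0678, 0.0305]
tcp_rot: [1.354, -2.835, -0.0]
force: [0.0, 0.1, -0.3]
gripper_width: 0.0342
finger_force: 0.0
time_s: 7.78
tcp_pos: [0.4998, 0.0687, 0.0319]
tcp_rot: [-1.356, 2.83, -0.002]
force: [-0.1, -1.0, 6.3]
gripper_width: 0.0046
finger_force: 59.2
```

```bash
python3 -m creep '0 0 -.004 0 0 0 0;0 0 -.008 0 0 0 0;0 0 -.01 0 0 0 0;0 0 -.015 0 0 0 0;0 0 -.02 0 0 0 0;0 0 -.025 0 0 0 0;0 0 -.03 0 0 0 0;0 0 -.03 0 0 0 0;0 0 -.03 0 0 0 0;0 0 -.015 0 0 0 0;0 0 0 0 0 0 0;0 0 0 0 0 0 0'
python3 - <<'E'
from h import *
s=observe();im,d=camera("wrist");cv2.imwrite("pics/w3.png",im[...,::-1]);np.savez("w3.npz",im=im,d=d,p=s["tcp_pos"],r=s["tcp_rot"])
print(s["tcp_pos"],s["joint_pos"].round(2))
E
```

```text
time_s: 8.78
tcp_pos: [0.4986, 0.0688, 0.2187]
tcp_rot: [-1.356, 2.831, -0.001]
force: [-0.3, -0.1, -1.3]
gripper_width: 0.0052
finger_force: 58.7
[0.4986283  0.0687583  0.21866861] [ 0.14  0.25 -0.01  1.3   0.   -0.76]
```

View pics/w3.png

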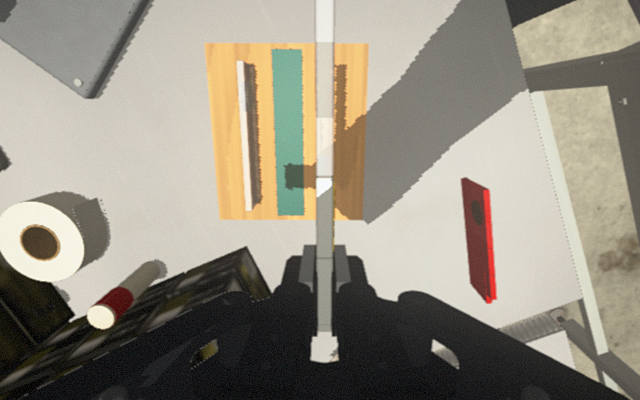

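The slide is in the fingers (column 323), upright between the pads, and the spare is still in its slot. I'll measure the slide's pitch in the hand.

```bash
python3 - <<'E'
from h import *
w=np.load("w3.npz");s={"tcp_pos":w["p"],"tcp_rot":w["r"]};C=cloud("wrist",w["d"],s)
T=(C-w["p"])@Ro.from_rotvec(w["r"]).as_matrix()
for r in(5,30,60,100,116,120,150,175,185,200,230,243,260,280,300,320,335,345,355,365):
    print(r,T[r,318:330:4].round(4).tolist()[1],w["im"][r,323])
E
```

```text
5 [0.0985, -0.0016, -0.031] [234 234 227]
30 [0.092, -0.0016, -0.0303] [237 235 229]
60 [0.0836, -0.0017, -0.0299] [222 219 200]
100 [0.0718, -0.0017, -0.0296] [222 220 200]
116 [0.0669, -0.0017, -0.0296] [218 215 202]
120 [0.0657, -0.0017, -0.0315] [248 242 228]
150 [0.0559, -0.0017, -0.0299] [238 233 220]
175 [0.0476, -0.0017, -0.0305] [211 208 196]
185 [0.044, -0.0018, -0.0298] [248 249 249]
200 [0.039, -0.0018, -0.0308] [165 162 149]
230 [0.0277, -0.0018, -0.0299] [164 161 147]
243 [0.0226, -0.0018, -0.0295] [158 155 143]
260 [0.0161, -0.0018, -0.0298] [162 163 149]
280 [0.0083, -0.0019, -0.0303] [159 156 147]
300 [0.0002, -0.0019, -0.0306] [162 157 150]
320 [-0.0083, -0.0019, -0.0309] [150 149 139]
335 [-0.2025, -0.0038, 0.2181] [211 205 193]
345 [-0.2183, -0.0039, 0.2195] [213 208 194]
355 [-0.2315, -0.0039, 0.2173] [215 214 201]
365 [0.0109, -0.0016, -0.0762] [26 28 28]
```

```bash
python3 -m creep '.0256 -.0116 0 0 0 0 0;.0256 -.0116 0 0 0 0 0;.0256 -.0116 0 0 0 0 0;.0256 -.0116 0 0 0 0 0;.0256 -.0116 0 0 0 0 0;.0256 -.0116 0 0 0 0 0;.0256 -.0116 0 0 0 0 0;0 0 0 0 0 4 0;0 0 0 0 0 6.5 0;0 0 0 0 0 6.5 0;0 0 0 0 0 6.5 0;0 0 0 0 0 6.5 0'
python3 -m creep '0 0 0 0 0 6.5 0;0 0 0 0 0 6.5 0;0 0 0 0 0 6.5 0;0 0 0 0 0 6.5 0;0 0 0 0 0 6.5 0;0 0 0 0 0 6.5 0;0 0 0 0 0 6.5 0;0 0 0 0 0 6.5 0;0 0 0 0 0 6.5 0;0 0 0 0 0 6.5 0;0 0 0 0 0 6.5 0;0 0 0 0 0 6.5 0'
python3 -m creep '0 0 0 0 0 6.5 0;0 0 0 0 0 6.5 0;0 0 0 0 0 6.5 0;0 0 0 0 0 6.5 0;0 0 0 0 0 6.5 0;0 0 0 0 0 6.5 0;0 0 0 0 0 6.5 0;0 0 0 0 0 0 0'
cat >> h.py <<'E'
def final(phi=-30,e=52,label=(.549,-.302,.152)):
    p,e=np.radians([phi,e]);h=np.array([np.cos(p),np.sin(p),0]);up=np.array([0,0,1.])
    y=np.cos(e)*h+np.sin(e)*up;z=-np.cos(e)*up+np.sin(e)*h;x=np.cross(y,z)
    R=np.stack([x,y,z],1);return R,np.array(label)-R@[.031,.001,-.011]
E
python3 - <<'E'
from h import *
s=observe();R=Ro.from_rotvec(s['tcp_rot']).as_matrix();F,t=final()
print(R.round(3).tolist(),s['joint_pos'].round(2),np.degrees(np.arctan2(R[1,1],R[0,1])))
print(F.round(3).tolist(),t.round(4),"turn deg",np.degrees(Ro.from_matrix(R.T@F).as_rotvec()).round(1),"shift after turn",(F.T@(t-s['tcp_pos'])).round(4),"before",go(t))
E
```

```text
time_s: 9.83
tcp_pos: [0.4477, -0.1217, 0.2153]
tcp_rot: [0.567, -3.086, -0.003]
force: [0.2, -0.4, -0.1]
gripper_width: 0.0051
finger_force: 58.7
time_s: 10.83
tcp_pos: [0.4478, -0.1215, 0.2153]
tcp_rot: [-1.5, -2.755, 0.001]
force: [0.3, -0.4, 0.0]
gripper_width: 0.0052
finger_force: 58.7
time_s: 11.5
tcp_pos: [0.4479, -0.1215, 0.2154]
tcp_rot: [-2.446, -1.966, 0.004]
force: [-0.3, -0.4, -0.7]
gripper_width: 0.0051
finger_force: 58.7
[[0.215, 0.977, -0.004], [0.977, -0.215, 0.001], [0.0, -0.004, -1.0]] [-0.27  0.18 -0.11  1.28  0.    1.52] -12.412790329587239
[[0.5, 0.533, 0.682], [0.866, -0.308, -0.394], [0.0, 0.788, -0.616]] [ 0.5405 -0.3329  0.1444] turn deg [-51.8  -8.   16.4] shift after turn [-0.1367  0.0585  0.1902] before [-0.1865  0.1362  0.0703]
```

```bash
python3 -m creep '0 0 0 0 0 5.9 0;0 0 0 0 0 5.9 0;0 0 0 0 0 5.8 0;0 0 0 -6.5 0 0 0;0 0 0 -6.5 0 0 0;0 0 0 -6.5 0 0 0;0 0 0 -6.5 0 0 0;0 0 0 -6.5 0 0 0;0 0 0 -6.5 0 0 0;0 0 0 -6.5 0 0 0;0 0 0 -6.5 0 0 0;0 0 0 0 0 0 0'
python3 - <<'E'
from h import *
s=observe();R=Ro.from_rotvec(s['tcp_rot']).as_matrix();F,t=final()
print(s['joint_pos'].round(2),"turn deg",np.degrees(Ro.from_matrix(R.T@F).as_rotvec()).round(1),"shift",go(t))
E
```

```text
time_s: 12.5
tcp_pos: [0.4402, -0.1208, 0.2064]
tcp_rot: [2.0, 1.169, 0.541]
force: [-2.3, 0.3, -4.2]
gripper_width: 0.0053
finger_force: 58.9
[-0.01 -0.29 -0.99  0.06 -0.39  1.9 ] turn deg [-1.4  0.1  0.7] shift [-0.134   0.0728  0.1887]
```

```bash
python3 -m creep '-.0134 .007 .0189 0 0 0 0;-.0134 .007 .0189 0 0 0 0;-.0134 .007 .0189 0 0 0 0;-.0134 .007 .0189 0 0 0 0;-.0134 .007 .0189 0 0 0 0;0 0 0 0 0 0 0'
python3 - <<'E'
from h import *
s=observe();R=Ro.from_rotvec(s['tcp_rot']).as_matrix();F,t=final()
print(s['joint_pos'].round(2),"turn deg",np.degrees(Ro.from_matrix(R.T@F).as_rotvec()).round(1),"shift",go(t))
E
```

```text
time_s: 13.0
tcp_pos: [0.5012, -0.2317, 0.1852]
tcp_rot: [1.999, 1.154, 0.551]
force: [-1.0, -0.5, -0.5]
gripper_width: 0.0049
finger_force: 58.9
[-0.36 -0.04 -0.91 -0.19 -0.13  1.67] turn deg [-0.8  0.1  0. ] shift [-0.0678  0.0212  0.0916]
```

```bash
python3 -m creep '-.0136 .0042 .0183 0 0 0 0;-.0136 .0042 .0183 0 0 0 0;-.0136 .0042 .0183 0 0 0 0;-.0136 .0042 .0183 0 0 0 0;-.0134 .0044 .0184 0 0 0 0;0 0 0 0 0 0 0;0 0 0 0 0 0 0;0 0 0 0 0 0 0'
python3 - <<'E'
from h import *
s=observe();R=Ro.from_rotvec(s['tcp_rot']).as_matrix();F,t=final()
print(s['joint_pos'].round(2),"turn deg",np.degrees(Ro.from_matrix(R.T@F).as_rotvec()).round(1),"shift",go(t),"label",s['tcp_pos']+R@[.031,.001,-.011],"n",R[:,1],"x",R[:,0])
im,d=camera("wrist");im2,_=camera("side");im3,_=camera("top")
o=np.zeros((600,800,3),np.uint8);o[:300,:480]=cv2.resize(im,(480,300));o[300:,:400]=cv2.resize(im2[100:250,270:470],(400,300),interpolation=2);o[300:,400:]=cv2.resize(im3[150:270,300:460],(400,300),interpolation=2)
cv2.imwrite("pics/fin.png",o[...,::-1])
E
```

```text
time_s: 13.67
tcp_pos: [0.5389, -0.3288, 0.1443]
tcp_rot: [1.998, 1.157, 0.554]
force: [0.4, 0.2, -1.0]
gripper_width: 0.0046
finger_force: 58.9
[-0.56  0.2  -0.8  -0.33  0.03  1.54] turn deg [-0.8 -0.1  0.1] shift [-0.0027  0.0023  0.0026] label [ 0.54740739 -0.2979534   0.15194401] n [ 0.54314621 -0.3115806   0.77968566] x [ 4.98017068e-01  8.67167140e-01 -3.89419156e-04]
```

View pics/fin.png

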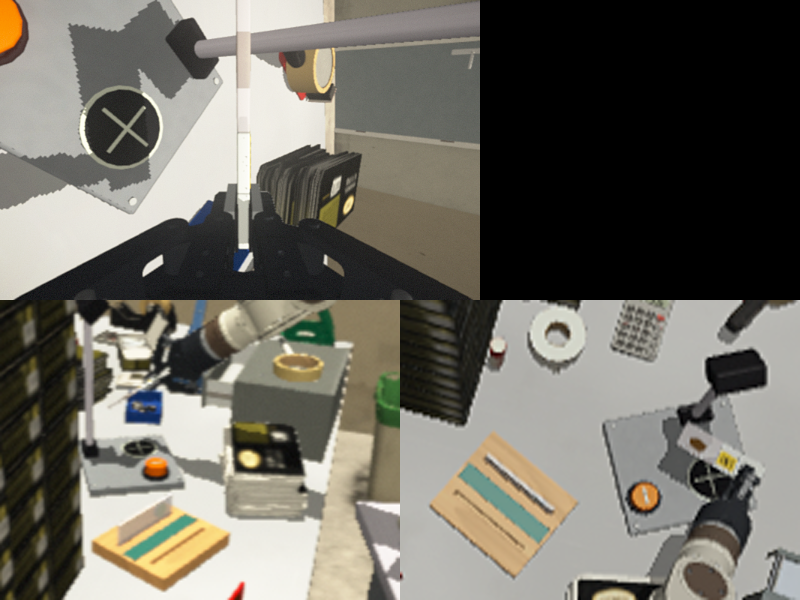

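The composite shows the slide held over the pad with the yellow label facing up (725,460 in the lower right panel). It is clear of the mast, the cap is down, and the spare is still in the rack. I'll make one small correction, let it settle, and hand in.

```bash
python3 -m creep '-.0027 .0023 .0026 0 0 0 0;0 0 0 0 0 0 0;0 0 0 0 0 0 0;0 0 0 0 0 0 0;0 0 0 0 0 0 0;0 0 0 0 0 0 0;0 0 0 0 0 0 0;0 0 0 0 0 0 0'
python3 - <<'E'
from h import *
s=observe();R=Ro.from_rotvec(s['tcp_rot']).as_matrix()
print("label",s['tcp_pos']+R@[.031,.001,-.011],s['qvel'].round(3));print(sign_off())
E
```

```text
time_s: 14.48
tcp_pos: [0.5404, -0.3328, 0.145]
tcp_rot: [1.996, 1.155, 0.555]
force: [0.5, -1.0, -0.4]
gripper_width: 0.005
finger_force: 58.9
label [ 0.54890084 -0.30196654  0.15260442] [-0.002  0.002  0.001 -0.    -0.001  0.   ]
the job is handed in; nothing more can be done
None
```

I pushed the cap down to its hard stop, then took the notched slide by its frosted end; it is now held still over the middle of the pad, label about 15 cm up and its face tipped up about 51°, and I handed the job in at 14.5 s (no verdict was returned).

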